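Push a blue jar lid out of the slide feeder

ROBOT

A 7-joint arm with a two-finger parallel gripper is mounted at the origin on the work surface. World frame = base frame: x ahead of the robot, y to its left, z up, the work surface at z = 0. Lengths are in m, angles in rad, forces in N, time in s.
With the tool pointing down it reaches from about 0.425 to 0.925 m from the base axis. Payload 6.8 kg.
Tool frame: the origin (TCP) lies midway between the tips of the shut fingers; the grasp point (between the pads) lies 19 mm behind it; z points along the fingers, y is the line along which they close (so a half turn about z gives the same grasp; the last joint's range is limited). The gripper opens to 85 mm and grips with 20 to 120 N. Pads are 22 mm wide; open, the fingers measure 114 mm over their backs; the gripper's body (76 mm by 85 mm) begins 54 mm behind the grasp point. The pads swing forward as they close: fully open they stand 13 mm farther back than shut.
Start: joints at [-1.401, 0.477, 0.022, 1.555, -0.011, 1.109, -0.083], TCP at [0.185, 0.649, 0.231] pointing down, gripper open.
Joint ranges: [-2.96, 2.96], [-0.34, 2.1], [-1.41, 1.46], [0.24, 2.44], [-1.37, 4.51], [0.17, 1.92], [-2.96, 2.96]. Speed limits (rad/s): [2.39, 2.39, 3.14, 3.14, 3.14, 3.14, 3.14].

INTERFACE

Orientations are given as a unit quaternion [w, x, y, z].
In Python, from station import * gives the robot as it stands.
- The arm moves only by the shell command python3 -m creep 'ROWS' [FORCE]. ROWS is JSON, a list of rows, each a list of 7 numbers: the gripper command: -1 is shut, 1 is fully open, values between are in proportion, then the shift along the world's x, y, z in mm, then the turn, a rotation vector about the world's x, y, z in rad. A call has 1 to 5 rows; each row shifts and turns the commanded pose from where the row before left it; what a row does not reach is not made up. A row lasts 1/8 s, in which the tool goes at most 62.5 mm and 10.7 degrees, less where a joint would pass 70% of its speed; a pose out of reach is approached as far as the arm can. A call is refused whole if a number of a shift passes 62.5 or a number of a turn 0.188, either way. A call with a gripper value outside its range is refused whole. The fingers move at their own pace and stop on an object; FORCE is the grip in N (left out, the last holds). Time passes only in rows, so rows that do not move let the fingers close. It gives the time, the measured TCP pose, the force, the opening and the grip force at its end, in the units of the state.
- get_obs(): the state, without advancing time (a new reading comes with each control period).
- read_camera(name): name is "scene" or "top" or "wrist"; returns (picture, depth): 384x512x3 uint8, red, green, blue; 384x512 float32, m along the optical axis (not along the pixel's ray), 0 where there is no reading.
- camera_params(name): a dict with "intrinsics" (3x3 intrinsics, pixels), "cam_to_world" (4x4, takes a point from camera to world coordinates); the wrist camera has in their place "mount" (4x4, takes a point from camera to tool coordinates, whose origin is the TCP and whose axes are the flange's). Camera axes: x right, y up, looking along -z (the intrinsics and any distortion apply to the point x, -y, -z); pixel columns grow to the right and rows downward; lengths in m; the calibration is good to about 2 mm. A picture is of the moment at which its call begins: read the wrist's pose just before it. camera_params takes no time and is no camera call.
- hand_in(): hands the job in; it is judged then, once.
The state is a dict: "t": time; "q": joint angles; "joint_vel": joint speeds; "joint_torque": joint torques, N m; "eef_pos": TCP position; "tool_rot": TCP orientation; "contact_force": force on the tool from outside, world axes, zero at the start; "torque": the same for the moment, N m; "gripper_width": opening from 0.0 (shut) to 1.0 (fully open); "grasp_force": force on a finger pad.
Only numpy, scipy, OpenCV 4.12 (cv2) and the standard library are available. Lean on these libraries where they do the work, as an engineer would, in place of code of your own. Each camera call takes 0.05 s, during which the arm holds its last target. There are 200 camera calls.

TASK

A blue pigment jar needs a lid: on the feeder stacked with blue lids, push the slide with the black knob all the way to its end stop, so that the lowest lid drops into the feeder's tray, then let go so that the slide springs fully home. Leave the slide of the feeder with the red lids alone.

Things in the scene. Friction and masses are not known exactly. Their poses are not given: they have to be found in the camera images.
- blue_feeder: (In mm.) Fixed; the red feeder is its twin. Plywood base 170 x 66, 25 high; clear open magazine, rim at z = 72, with 3 blue lids; grey tray (walls 26 to 30 high, floor 4). Origin on the table under the stack's centre, z up, +x the pushing direction, away from the robot, y across. Along x: base -150 to 20, magazine -30 to 30, tray 20 to 119 (78 wide). Both feeders can stand in either place.
- blue_slide (a joint): Travel (m) of the blue feeder's aluminium slide along its +x: 0 home, 0.055 end stop. Its black knob is an upright block 22 mm (x) by 30 mm (y), z = 37 to 70 mm, centred in the feeder's frame at y = 0, x = -127 mm at home, -72 mm at the end; below it the bar, 40 mm wide, top at z = 37.5 mm. The spring pushes back with 2.4 N at home, 6.8 N at the end, and snaps it home.
- blue_lid: The lowest of the three blue lids, a disc 50 mm across, 14 mm high, about 18 g; origin at the centre of its underside, z its axis. It starts at the bottom of the blue feeder's magazine, 25 mm above the table; the last millimetres of the slide's travel drop it off the base's end into the tray.
- red_slide (a joint): Travel (m) of the slide of the other feeder, the one with red lids: 0 home, 0.055 end stop. Not to be used.

How it is judged:
On the way, in this order (a step that is already met when the one before it is completed fails the run):
1. the blue feeder's slide is pushed to its end (past 48 of its 55 mm) (value of joint blue_slide above 0.048 m), for 0.1 s.
2. the slide is let go and back home (within 5 mm) (value of joint blue_slide below 0.005 m and contact force between anything else and the fingers below 0.3 N), for 0.1 s.
At the end, for the whole second after the job is handed in: The lowest blue lid lies still in the blue feeder's tray, its underside's centre 30 to 115 mm beyond the stack axis, within 35 mm sideways and below 24 mm; both slides are home within 5 mm (value of joint each of blue_slide, red_slide below 0.005 m and x of blue_lid in the frame of blue_feeder between 0.03 and 0.115 m and y of blue_lid in the frame of blue_feeder between -0.035 and 0.035 m and z of blue_lid in the frame of blue_feeder below 0.024 m and linear speed of blue_lid below 0.02 m/s); the robot touches nothing.
It fails at once if the red feeder's slide is pushed by more than 10 mm (value of joint red_slide above 0.01 m).
It also fails if it takes over 30 s, if anything falls off the work surface, if the arm or the gripper's body presses on something with over 40 N, if the wrist force passes 120 N, or if a joint passes its speed limit or range.

## Working session

There is one attempt and no reset: what is moved stays moved. The work goes in short steps, Python scripts to look and compute and a shell command to move; the robot and the scene stay as the last step left them, time stands still between calls to the robot, and variables do not carry over. Pictures are saved under pics/ and viewed, at most 10 in all, crops included, and the job is handed in when it is done.

```bash
mkdir -p pics; python3 - <<'E'
from station import *
import cv2,numpy as np
o=get_obs();print(o['t'],o['eef_pos'],o['tool_rot'],o['gripper_width'])
for n in('top','scene'):
    p,d=read_camera(n);cv2.imwrite(f'pics/{n}1.png',p[:,:,::-1]);np.save(f'pics/{n}1.npy',d)
    c=camera_params(n);print(n,{k:np.round(v,4) if not isinstance(v,(str,dict)) else v for k,v in c.items()})
E
```

```text
0.0 [0.18497346 0.64854906 0.23032576] [-6.10080308e-05  1.38450800e-01  9.90368890e-01 -9.13059589e-04] 0.9994082648285634
top {'intrinsics': array([[497.3753,   0.    , 259.3332],
       [  0.    , 497.3753, 198.3656],
       [  0.    ,   0.    ,   1.    ]]), 'cam_to_world': array([[-1.750e-02,  9.910e-01, -1.325e-01,  5.019e-01],
       [-9.998e-01, -1.740e-02,  2.100e-03,  1.680e-02],
       [-2.000e-04,  1.325e-01,  9.912e-01,  9.144e-01],
       [ 0.000e+00,  0.000e+00,  0.000e+00,  1.000e+00]])}
scene {'intrinsics': array([[381.6383,   0.    , 259.5906],
       [  0.    , 381.6383, 190.4914],
       [  0.    ,   0.    ,   1.    ]]), 'cam_to_world': array([[-0.3731, -0.4893,  0.7882,  1.1658],
       [ 0.9277, -0.1853,  0.3241,  0.2309],
       [-0.0125,  0.8522,  0.5231,  0.4325],
       [ 0.    ,  0.    ,  0.    ,  1.    ]])}
```

View pics/top1.png

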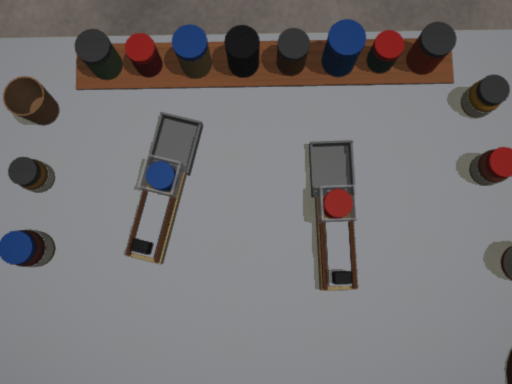

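View pics/scene1.png

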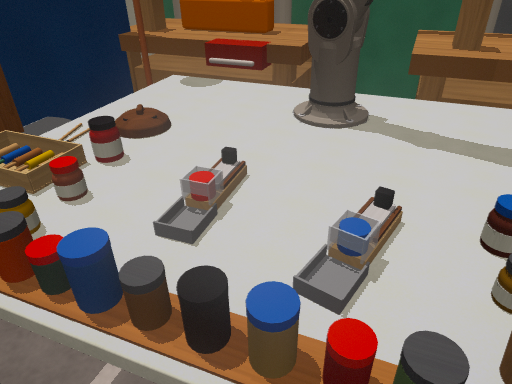

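The top view shows the blue feeder on the left, with its stack at about (160,176), knob at (142,246) and tray at (176,143). The red one stands at (338,204). In the scene view the blue stack is at (354,236) and its knob at (384,197). Next I triangulate the knob and stack.

```bash
cat > h.py <<'E'
import cv2,numpy as np
from station import *
def ray(n,uv):
    c=camera_params(n);K=np.array(c['intrinsics']);T=np.array(c['cam_to_world'])
    d=np.linalg.solve(K,[uv[0],uv[1],1.]);d=T[:3,:3]@[d[0],-d[1],-d[2]]
    return T[:3,3],d/np.linalg.norm(d)
def plane(n,uv,z):
    o,d=ray(n,uv);return o+d*(z-o[2])/d[2]
def tri(a,b):
    (o,d),(p,e)=ray('top',a),ray('scene',b)
    s=np.linalg.lstsq(np.c_[d,-e],p-o,rcond=None)[0]
    x,y=o+s[0]*d,p+s[1]*e;return (x+y)/2,np.linalg.norm(x-y)
def blob(im,mask,box):
    m=np.zeros(im.shape[:2],np.uint8);x0,y0,x1,y1=box
    m[y0:y1,x0:x1]=mask[y0:y1,x0:x1]
    n,l,s,c=cv2.connectedComponentsWithStats(m)
    i=1+np.argmax(s[1:,4]);pts=cv2.findContours((l==i).astype(np.uint8),0,1)[0][0]
    return c[i],s[i],cv2.minAreaRect(pts)
def masks(im):
    h=cv2.cvtColor(im,cv2.COLOR_BGR2HSV)
    return cv2.inRange(h,(0,0,0),(180,255,60)),cv2.inRange(h,(105,120,60),(130,255,255)),h
E
python3 - <<'E'
from h import *
t=cv2.imread('pics/top1.png');s=cv2.imread('pics/scene1.png')
tk,tb,_=masks(t);sk,sb,_=masks(s)
for n,im,k,b,bk,bb in(('top',t,tk,tb,(120,230,165,262),(135,150,185,200)),('scene',s,sk,sb,(370,182,400,212),(325,205,385,262))):
    print(n,'knob',blob(im,k,bk));print(n,'lid',blob(im,b,bb))
a=cv2.resize(t[95:275,110:220],None,fx=4,fy=3.3*4/3.3,interpolation=cv2.INTER_CUBIC)[:, :]
a=cv2.resize(t[100:270,110:220],(396,600),interpolation=cv2.INTER_CUBIC)
b=cv2.resize(s[180:310,290:410],None,fx=3.3,fy=3.3,interpolation=cv2.INTER_CUBIC)
b=cv2.copyMakeBorder(b,0,600-b.shape[0],0,0,cv2.BORDER_CONSTANT)
cv2.imwrite('pics/crop1.png',np.hstack([a,b]))
print(a.shape,b.shape)
E
```

```text
top knob (array([140.34798535, 245.89377289]), array([129, 237,  24,  17, 273], dtype=int32), ((140.02847290039062, 247.5089111328125), (21.833730697631836, 16.464778900146484), 17.35402488708496))
top lid (array([159.85055644, 174.6136725 ]), array([146, 161,  29,  28, 629], dtype=int32), ((160.0, 174.5), (27.0, 28.0), 90.0))
scene knob (array([383.65384615, 197.70710059]), array([374, 187,  20,  23, 338], dtype=int32), ((383.558837890625, 197.76470947265625), (17.947635650634766, 20.130455017089844), 14.03624439239502))
scene lid (array([355.34920635, 226.28117914]), array([339, 217,  32,  21, 441], dtype=int32), ((355.1499938964844, 225.55001831054688), (30.990318298339844, 16.76007080078125), 18.434947967529297))
(600, 396, 3) (600, 396, 3)
```

View pics/crop1.png

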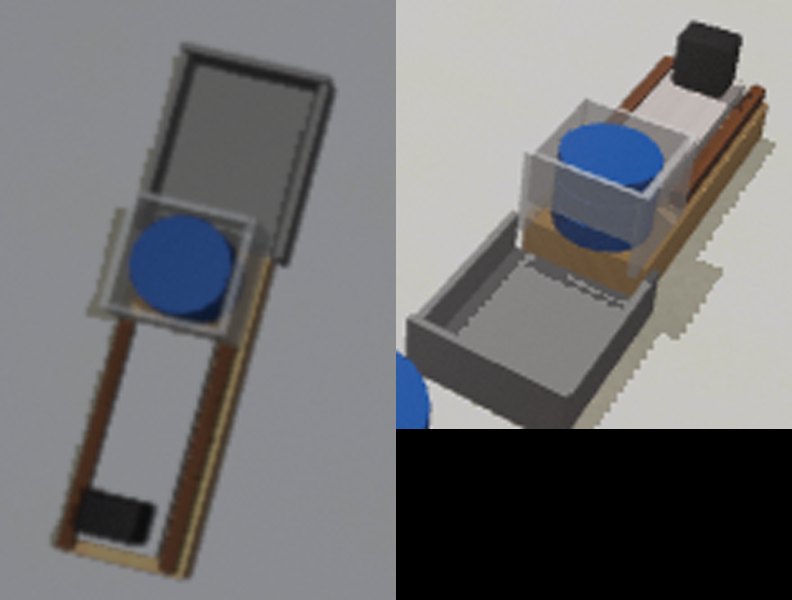

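The crop shows the knob's top face centred near top px (140,246.3) and scene px (385.2,189.7). The lid stack's top is at (160,174.5) and (355,226.3). The tray's far corners are at crop (183,45) and (333,80), and the base's near corners at (55,545) and (187,577).

```bash
python3 - <<'E'
from h import *
k,e=tri((140,246.3),(385.2,189.7));l,f=tri((160,174.5),(355,226.3))
print('knob',k,e,'lid',l,f)
k=plane('top',(140,246.3),.070);l=plane('top',(160,174.5),.067);print('plane',k,l,np.linalg.norm((l-k)[:2]),np.degrees(np.arctan2(*(l-k)[1::-1])))
print('scene',plane('scene',(385.2,189.7),.07),plane('scene',(355,226.3),.067))
P=lambda x,y,z:plane('top',(110+x/3.6,100+y/3.53),z)
c=[P(183,45,.03),P(333,80,.03),P(55,545,.025),P(187,577,.025)]
m1=(c[0]+c[1])/2;m2=(c[2]+c[3])/2;print(c,m1,m2,np.degrees(np.arctan2(*(m1-m2)[1::-1])),np.linalg.norm((m1-m2)[:2]))
E
```

```text
knob [0.53656163 0.21794734 0.07009013] 0.000587544529792957 lid [0.660109   0.1860033  0.06578433] 0.0007833739952831561
plane [0.53652422 0.21826747 0.07      ] [0.65981553 0.18615151 0.067     ] 0.12740557931156551 -14.600428422732696
scene [0.53656302 0.21766348 0.07      ] [0.6619472  0.18578195 0.067     ]
[array([0.78185968, 0.19304316, 0.03      ]), array([0.76176142, 0.11658848, 0.03      ]), array([0.52450062, 0.25496195, 0.025     ]), array([0.50737753, 0.1896647 , 0.025     ])] [0.77181055 0.15481582 0.03      ] [0.51593908 0.22231333 0.025     ] -14.777674677691639 0.26462449197966154
```

The knob is at (0.536, 0.218) with its top at z = 0.070, both from two views. The feeder's yaw is about -14.7°, nearly the tool's own. I'll shut the fingers, fly behind the knob at height and check from there.

```bash
python3 -m creep '[[-1,31,-42,0,0,0,0.023],[-1,31,-42,0,0,0,0],[-1,31,-42,0,0,0,0],[-1,31,-42,0,0,0,0],[-1,31,-42,0,0,0,0]]' 40 && python3 -m creep '[[-1,31,-42,0,0,0,0],[-1,31,-42,0,0,0,0],[-1,31,-42,0,0,0,0],[-1,31,-42,0,0,0,0],[-1,31,-42,0,0,0,0]]'
python3 - <<'E'
from h import *
o=get_obs();print(o['t'],o['eef_pos'],o['tool_rot'],o['gripper_width'],o['contact_force'])
p,d=read_camera('wrist');cv2.imwrite('pics/w1.png',p[:,:,::-1]);print(camera_params('wrist'))
E
```

```text
t: 0.72
eef_pos: [0.3409, 0.4374, 0.231]
tool_rot: [-0.0, 0.127, 0.992, -0.0]
contact_force: [1.7, 0.9, 0.2]
gripper_width: -0.001
grasp_force: 0.0
t: 1.35
eef_pos: [0.4957, 0.2276, 0.2312]
tool_rot: [-0.0, 0.127, 0.992, -0.0]
contact_force: [1.4, 0.9, -0.2]
gripper_width: -0.0
grasp_force: 0.0
1.35 [0.49571256 0.22759854 0.23116014] [-1.35794621e-04  1.26982684e-01  9.91904924e-01 -4.18418820e-05] -0.0003165945645995093 [ 1.36703128  0.9149048  -0.21085174]
{'intrinsics': array([[298.90089577,   0.        , 258.39408907],
       [  0.        , 298.90089577, 189.63512916],
       [  0.        ,   0.        ,   1.        ]]), 'mount': array([[-2.13939461e-03,  9.62392440e-01,  2.71654587e-01,
         6.92611412e-02],
       [ 9.99997669e-01,  1.98020577e-03,  8.60116375e-04,
         2.73081137e-04],
       [ 2.89837515e-04,  2.71655794e-01, -9.62394433e-01,
        -1.42820062e-01],
       [ 0.00000000e+00,  0.00000000e+00,  0.00000000e+00,
         1.00000000e+00]])}
```

View pics/w1.png

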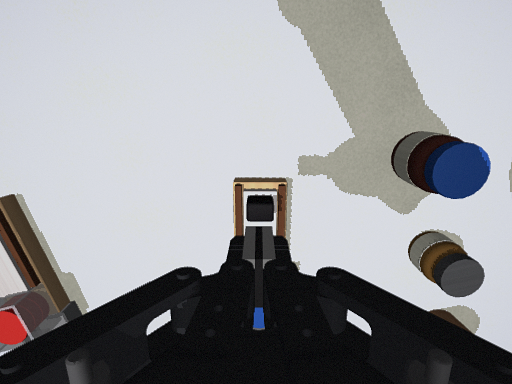

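The wrist view shows the knob's top at about (260,203), inside the base's end at (235-285,180). It lies centrally in line with the shut fingers at (259,235). I'll check by ray and work out the remaining moves.

```bash
python3 - <<'E'
from h import *
from scipy.spatial.transform import Rotation as R
im=cv2.imread('pics/w1.png');k,_,_=masks(im);g=cv2.cvtColor(im,6)
print(blob(im,k,(248,190,275,226)));print(g[190:226,260]);print(g[206,236:286])
c=camera_params('wrist');o=get_obs();w,x,y,z=o['tool_rot'];M=R.from_quat([x,y,z,w]).as_matrix();t=np.array(o['eef_pos'])
m=c['mount'];C=M@m[:3,3]+t
def P(u,v,z):
    d=np.linalg.solve(c['intrinsics'],[u,v,1.]);d=M@m[:3,:3]@[d[0],-d[1],-d[2]];return C+d*(z-C[2])/d[2]
print(P(260,208,.07),P(247.5,208,.07),P(273,208,.07))
a=np.radians(-14.7);D=np.array([np.cos(a),np.sin(a)]);N=np.array([-D[1],D[0]])
kn=np.array([.5365,.218])
print('tool rel knob along/across mm',(t[:2]-kn)@D*1e3,(t[:2]-kn)@N*1e3,D, 'tool x yaw',np.degrees(np.arctan2(M[1,0],M[0,0])))
E
```

```text
(array([260.18611987, 208.01104101]), array([248, 196,  26,  25, 634], dtype=int32), ((260.5, 208.0), (24.0, 25.0), 90.0))
[ 64 178 221 224 234  94   1   3   8   7   7   4   9  11  24  35  39  36
  37  31  35  33  34  31  30  32  27  29  25  25  18 105 220 221 222 232]
[ 68  70  73  71  72  47  96 137 228 223 108  17  31  35  37  36  36  39
  35  33  38  35  40  36  39  38  38  35  35  35  33  37  36  38  37  36
  22  35 117 148 147 110  14  43  45  73  72  75  69  90]
[0.53690657 0.21123904 0.07      ] [0.53338373 0.19824619 0.07      ] [0.54056926 0.22474774 0.07      ]
tool rel knob along/across mm -35.6774598140328 -7.3846302014455905 [ 0.96726775 -0.25375794] tool x yaw 164.88868125519363
```

```bash
python3 - <<'E'
from h import *
o=get_obs();print(o['t'],o['eef_pos'],o['joint_vel'].round(3) if hasattr(o['joint_vel'],'round') else o['joint_vel'])
E
python3 -m creep '[[-1,0,0,0,0,0,0],[-1,0,0,0,0,0,0]]'
```

```text
1.4 [0.50011644 0.21991052 0.23143894] [-0.033 -0.017  0.001  0.02   0.024  0.002 -0.157]
t: 1.65
eef_pos: [0.4943, 0.2302, 0.231]
tool_rot: [-0.0, 0.126, 0.992, 0.0]
contact_force: [-0.8, 0.6, 0.3]
gripper_width: 0.0
grasp_force: 0.0
```

The arm had overshot when that picture was taken. It has settled now, so I'll measure again.

```bash
cat >> h.py <<'E'
from scipy.spatial.transform import Rotation as R
def wrist(name):
    o=get_obs();p,_=read_camera('wrist');im=p[:,:,::-1].copy();cv2.imwrite(name,im)
    c=camera_params('wrist');w,x,y,z=o['tool_rot'];M=R.from_quat([x,y,z,w]).as_matrix();t=np.array(o['eef_pos'])
    m=c['mount'];C=M@m[:3,3]+t
    def P(u,v,z):
        d=np.linalg.solve(c['intrinsics'],[u,v,1.]);d=M@m[:3,:3]@[d[0],-d[1],-d[2]];return C+d*(z-C[2])/d[2]
    return im,P,t,M
E
python3 - <<'E'
from h import *
im,P,t,M=wrist('pics/w2.png')
k,_,_=masks(im);c,s,_=blob(im,k,(240,185,280,226));g=cv2.cvtColor(im,6)
print(t,c,s,g[185:230,260],'\n',g[206,236:286])
print(P(*c,.07))
a=np.radians(-14.7);D=np.array([np.cos(a),np.sin(a)]);N=np.array([-D[1],D[0]])
kn=np.array([.5365,.218]);print((t[:2]-kn)@D*1e3,(t[:2]-kn)@N*1e3,np.degrees(np.arctan2(M[1,0],M[0,0])),get_obs()['eef_pos'])
E
```

```text
[0.49431379 0.23016473 0.23101615] [257.78345865 209.84661654] [245 197  27  26 665] [196 193 193 194 199 115  72  54 203 225 228 164  52   0   5  12   6   9
  13  10  15  25  37  34  36  37  36  37  35  32  29  28  30  32  29  25
  25   7 166 223 233  86   1   3   9] 
 [ 73  73  73  59  70 134 229 223 117   7  26  28  25  23  27  23  30  27
  28  26  27  23  25  26  25  27  28  25  21  21  21  25  21  21  21  47
 157 149 141  81  39  40  46  71  73  74  77 100 111 160]
[0.53186031 0.21972968 0.07      ]
-43.89225631799479 1.0614613936763728 165.48580016283415 [0.49419891 0.23048372 0.23106409]
```

Everything agrees. The TCP is 44 mm behind the knob's centre and 1 mm off its line, so I descend behind the knob to z ≈ 48 mm.

```bash
python3 -m creep '[[-1,0,-1,-55,0,0,0],[-1,0,0,-55,0,0,0],[-1,0,0,-45,0,0,0],[-1,0,0,-28,0,0,0],[-1,0,0,0,0,0,0]]' && python3 -m creep '[[-1,0,0,0,0,0,0]]'
```

```text
t: 2.33
eef_pos: [0.4928, 0.2286, 0.0464]
tool_rot: [-0.002, 0.126, 0.992, -0.001]
contact_force: [-0.0, -1.0, -0.4]
gripper_width: 0.003
grasp_force: 0.0
t: 2.45
eef_pos: [0.4955, 0.2292, 0.0493]
tool_rot: [0.0, 0.126, 0.992, 0.001]
contact_force: [-0.4, 0.4, 0.4]
gripper_width: -0.001
grasp_force: 0.0
```

Free descent. Next I push along +x of the feeder, (0.967, -0.254).

```bash
python3 -m creep '[[-1,11.6,-3,0,0,0,0],[-1,11.6,-3,0,0,0,0],[-1,11.6,-3,0,0,0,0],[-1,11.6,-3,0,0,0,0],[-1,11.6,-3,0,0,0,0]]' && python3 -m creep '[[-1,0,0,0,0,0,0]]'
```

```text
t: 3.08
eef_pos: [0.5526, 0.2134, 0.0483]
tool_rot: [-0.001, 0.127, 0.992, -0.0]
contact_force: [-6.9, 1.8, 4.4]
gripper_width: 0.001
grasp_force: 3.4
t: 3.2
eef_pos: [0.5533, 0.2132, 0.0482]
tool_rot: [-0.0, 0.127, 0.992, 0.0]
contact_force: [-5.6, 1.2, 3.5]
gripper_width: 0.0
grasp_force: 2.6
```

```bash
python3 - <<'E'
from h import *
p,d=read_camera('scene');s=p[:,:,::-1]
cv2.imwrite('pics/s2.png',cv2.resize(s[150:310,270:430],None,fx=3,fy=3,interpolation=2))
E
```

```text
(no output)
```

View pics/s2.png

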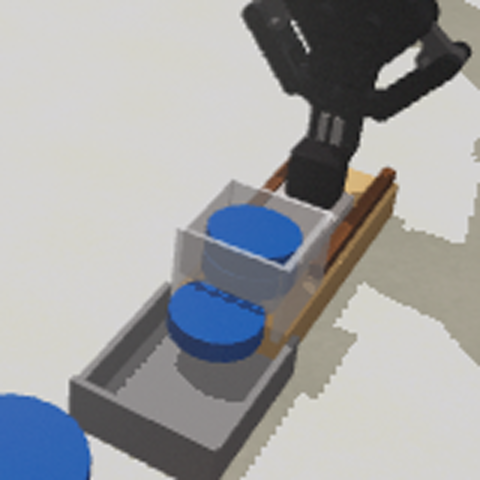

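The picture shows the fingers square behind the knob at crop (318,175) and the lowest lid half out over the tray at (217,320). About 15 mm remain to the end stop.

```bash
python3 -m creep '[[-1,5.8,-1.5,0,0,0,0],[-1,5.8,-1.5,0,0,0,0],[-1,3.9,-1,0,0,0,0],[-1,2,-0.5,0,0,0,0],[-1,0,0,0,0,0,0]]'
```

```text
t: 3.88
eef_pos: [0.569, 0.209, 0.0481]
tool_rot: [-0.002, 0.127, 0.992, -0.0]
contact_force: [-6.4, 2.1, 3.2]
gripper_width: 0.0
grasp_force: 3.4
```

```bash
python3 -m creep '[[-1,2,-0.5,0,0,0,0],[-1,2,-0.5,0,0,0,0],[-1,0,0,0,0,0,0],[-1,0,0,0,0,0,0]]'
python3 - <<'E'
from h import *
p,d=read_camera('scene');s=p[:,:,::-1]
cv2.imwrite('pics/s3.png',cv2.resize(s[150:310,270:430],None,fx=3,fy=3,interpolation=2))
E
```

```text
t: 4.38
eef_pos: [0.5691, 0.209, 0.0477]
tool_rot: [-0.005, 0.126, 0.992, -0.001]
contact_force: [-17.0, 3.1, 11.4]
gripper_width: -0.001
grasp_force: 8.7
```

View pics/s3.png

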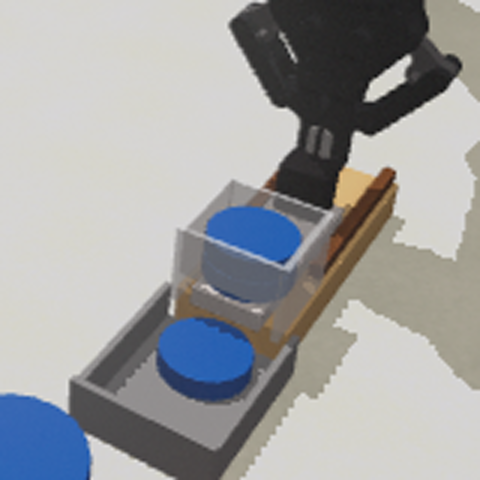

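The end stop is reached: the force rose to 17 N with no further travel. The lid lies flat in the tray at crop (205,355). I back off along -x and let the slide go home, then rise.

```bash
python3 -m creep '[[-1,-24,6.3,0,0,0,0],[-1,-24,6.3,0,0,0,0],[-1,-24,6.3,0,0,0,0],[-1,-24,6.3,0,0,0,0],[-1,0,0,0,0,0,0]]' && python3 -m creep '[[-1,0,0,0,0,0,0],[-1,0,0,0,0,0,0],[-1,0,0,50,0,0,0],[-1,0,0,50,0,0,0],[-1,0,0,0,0,0,0]]' && python3 -m creep '[[-1,0,0,0,0,0,0],[-1,0,0,0,0,0,0]]'
python3 - <<'E'
from h import *
p,d=read_camera('scene');s=p[:,:,::-1].copy();q,_=read_camera('top');t=q[:,:,::-1].copy()
cv2.imwrite('pics/s4.png',cv2.resize(s[150:310,270:430],None,fx=3,fy=3,interpolation=2))
print(blob(s,masks(s)[0],(370,182,400,212))[:2],blob(s,masks(s)[0],(215,145,245,167))[:2])
c=blob(s,masks(s)[1],(310,240,375,300));print(c[:2],plane('scene',c[0],.013))
print(get_obs()['t'])
E
```

```text
t: 5.05
eef_pos: [0.4777, 0.2331, 0.0483]
tool_rot: [-0.0, 0.126, 0.992, -0.0]
contact_force: [0.1, 0.1, -0.4]
gripper_width: 0.003
grasp_force: 0.0
t: 5.68
eef_pos: [0.482, 0.2338, 0.1522]
tool_rot: [0.003, 0.128, 0.992, 0.003]
contact_force: [0.0, 0.3, -0.3]
gripper_width: 0.004
grasp_force: 0.0
t: 5.92
eef_pos: [0.478, 0.2322, 0.147]
tool_rot: [-0.001, 0.127, 0.992, -0.001]
contact_force: [0.2, -0.0, -0.9]
gripper_width: 0.002
grasp_force: 0.0
(array([383.65384615, 197.70710059]), array([374, 187,  20,  23, 338], dtype=int32)) (array([229.24468085, 157.85106383]), array([223, 151,  14,  13,  94], dtype=int32))
(array([338.07670455, 269.015625  ]), array([323, 256,  32,  28, 704], dtype=int32)) [0.70841019 0.17391572 0.013     ]
6.025
```

View pics/s4.png

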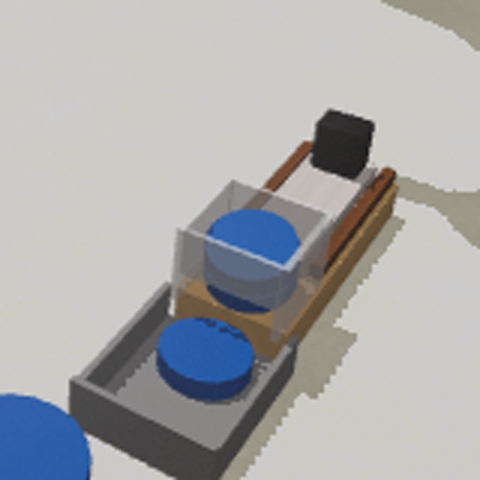

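The knob is back at exactly its start pixel (383.7,197.7). The lid lies in the tray at crop (205,355), about 50 mm beyond the stack's axis, and the arm touches nothing.

```bash
python3 -c "
from station import *
print(hand_in())"
```

```text
the job is handed in; nothing more can be done
None
```

I pushed the blue feeder's slide to its end stop and let it spring fully home; its lowest lid now lies in the tray, the red slide was not touched, and the job is handed in (no verdict came back).

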